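# Put the balance weights back in their graded stand

### The arm

A 6-joint arm with a two-finger parallel gripper is mounted at the origin on a cart in front of the work surface, level with it; the furniture and walls round the work are solid. World frame = base frame: x ahead of the robot, y to its left, z up, the work surface at z = 0. Lengths are in mm, angles in rad, forces in N, time in s.
With the tool pointing down it reaches from about 225 to 725 mm from the base axis. Payload 3.1 kg.
Tool frame: the origin (TCP) lies where the fingers leave the gripper's body, on its centre line; the fingertips stand 73 mm ahead of it and the grasp point (between the pads) lies 54 mm ahead of it; z points along the fingers, y is the line along which they close (so a half turn about z gives the same grasp; the last joint's range is limited). The gripper opens to 85 mm and grips with 20 to 120 N. Pads are 22 mm wide; open, the fingers measure 114 mm over their backs; the gripper's body (76 mm by 85 mm) begins 54 mm behind the grasp point. The pads swing forward as they close: fully open they stand 13 mm farther back than shut.
Start: joints at [-1.398, 0.048, 0.099, 1.622, 0, 1.443], TCP at [155.534, -501.425, 303.912] pointing down, gripper open.
Joint ranges: [-2.91, 2.91], [-0.99, 1.94], [-1.21, 1.42], [-2.12, 2.29], [-1.49, 1.47], [-3.14, 3.14]. Speed limits (rad/s): [2.79, 2.79, 3.14, 3.14, 3.14, 3.14].

### API

Orientations are given as a rotation vector (axis times angle).
In Python, from station import state, grab_frame, camera_model, close_job gives the robot as it stands.
- The arm moves only by the tool arm_command, never from a script. Its argument "commands" is text: rows parted by semicolons, each of 7 numbers parted by spaces: the closure, from 0 (fully open) to 1 (shut), then the shift along the tool's x, y, z in mm, then the turn, a rotation vector about the tool's x, y, z in rad. In form: hand x y z ax ay az; .... A call has 1 to 10 rows; each row is the pose to reach, as a shift and turn from the pose commanded when the call began, along the tool's axes at that moment; what a row does not reach only later rows make up. A row lasts 1/8 s, in which the tool goes at most 62.5 mm and 10.7 degrees, less where a joint would pass 70% of its speed; a pose out of reach is approached as far as the arm can. A call with a gripper value outside its range is refused whole. The fingers move at their own pace and stop on an object; "force" is the grip in N (left out, the last holds). Time passes only in rows, so rows that repeat a pose let the fingers close. It gives the time, the measured TCP pose, the force, the opening and the grip force at its end, in the units of the state.
- state(): the state, without advancing time (a new reading comes with each control period).
- grab_frame(name): name is "scene" or "top" or "wrist"; returns (picture, depth): 480x640x3 uint8, red, green, blue; 480x640 float32, mm along the optical axis (not along the pixel's ray), 0 where there is no reading.
- camera_model(name): a dict with "fx", "fy", "cx", "cy" (pixels), "rvec" (rotation vector, rad) and "tvec" (3), from world to camera coordinates, as OpenCV has them. Camera axes: x right, y down, z forward; pixel columns grow to the right and rows downward; lengths in mm; the calibration is good to about 2 mm. A picture is of the moment at which its call begins: read the wrist's pose just before it. camera_model takes no time and is no camera call; for the wrist camera it gives the pose at the moment of the call.
- close_job(): hands the job in; it is judged then, once.
The state is a dict: "time_s": time; "q": joint angles; "dq": joint speeds; "joint_torque": joint torques, N m; "tool_pos": TCP position; "orientation": TCP orientation; "ft_force": force on the tool from outside, world axes, zero at the start; "torque": the same for the moment, N m; "width": finger opening in mm; "grip_force": force on a finger pad.
Only numpy, scipy, OpenCV 4.12 (cv2) and the standard library are available. Lean on these libraries where they do the work, as an engineer would, in place of code of your own. Each camera call takes 0.05 s, during which the arm holds its last target. There are 200 camera calls.

### The job

Put the four scattered brass balance weights back into their wooden stand, upright and fully down, each in the recess made for its size, so that they run from the largest to the smallest along the row. The two brass core-holder end plugs and the rock core plug standing among them do not belong to the set: leave them where they stand. Do not tip a weight over.

Things in the scene. Friction and masses are not known exactly. Their poses are not given: they have to be found in the camera images.
- weight_a: Turned brass balance weight, the largest of the four: round upright body 38 mm in diameter and 34 mm high with a bevelled shoulder, then a neck and a knob 23 mm wide; 54 mm high over all. Stands free on its flat foot. Origin: centre of its underside; z up along its axis.
- weight_b: Turned brass balance weight, the second largest of the four: round upright body 31 mm in diameter and 27 mm high with a bevelled shoulder, then a neck and a knob 19 mm wide; 44 mm high over all. Stands free on its flat foot. Origin: centre of its underside; z up along its axis.
- weight_c: Turned brass balance weight, the second smallest of the four: round upright body 25 mm in diameter and 22 mm high with a bevelled shoulder, then a neck and a knob 15 mm wide; 36 mm high over all. Stands free on its flat foot. Origin: centre of its underside; z up along its axis.
- weight_d: Turned brass balance weight, the smallest of the four: round upright body 20 mm in diameter and 18 mm high with a bevelled shoulder, then a neck and a knob 12 mm wide; 29 mm high over all. Stands free on its flat foot. Origin: centre of its underside; z up along its axis.
- weight_stand: Fixed hardwood block, 83 (x) x 179 (y) x 28 mm, 4 mm plinth strip round its foot. Origin: underside centre, z up. Row of 4 flat round recesses at x -10.5 mm, floors at z 20, 45 degree countersinks 2.5 mm deep: 44 mm across at y +58.5 (for the 38 mm weight), 37 at y +10.5 (31 mm), 31 at y -31 (25 mm), 26 at y -67 (20 mm). A groove on the +x side holds steel forceps, flush, part of the block.
- end_plug_a: One of two like brass core-holder end plugs, not a weight: cylinder 38 mm in diameter and 30 mm high with a black O-ring round it low down, a 20 mm hexagon and a short 10 mm steel tube stub on top, 50 mm high over all. Stands on its end among the weights and stays there. Origin: centre of its underside, z up.
- end_plug_b: One of two like brass core-holder end plugs, not a weight: cylinder 38 mm in diameter and 30 mm high with a black O-ring round it low down, a 20 mm hexagon and a short 10 mm steel tube stub on top, 50 mm high over all. Stands on its end among the weights and stays there. Origin: centre of its underside, z up.
- core_plug: Drilled rock core plug, sandy brown stone, a plain cylinder 38 mm in diameter and 50 mm high, standing on its end; not a weight, stays where it is. Origin: centre of its underside, z up.
There are look-alikes about, which are no part of the job. Leave any red look-alike of the weight_a alone.

How it is judged:
By the outcome, as a careful person would: the job done as asked, in the order asked, and still so for the second after the job is handed in, with the robot touching nothing.
It also fails if it takes over 96 s, if anything falls off the work surface, if the arm or the gripper's body presses on something with over 40 N, if the wrist force passes 120 N, or if a joint passes its speed limit or range.

## Working session

There is one attempt and no reset: what is moved stays moved. The work goes in short steps, Python scripts to look and compute and a tool call to move; the robot and the scene stay as the last step left them, time stands still between calls to the robot, and variables do not carry over. Pictures are saved under pics/ and viewed, at most 14 in all, crops included, and the job is handed in when it is done.

Besides the shell and the picture viewer there is one more tool, called after "Emit:" as a command line: name --argument value ..., lists and objects as JSON in quotes. arm_command: Moves the arm, as the interface text tells. Its arguments: {"type":"object","properties":{"commands":{"type":"string"},"force":{"type":"number"}},"required":["commands"]}

```bash
mkdir -p pics
cat > h.py <<'E'
import numpy as np,cv2
from station import state,grab_frame,camera_model,close_job
def cam(n):
    m=camera_model(n);R=cv2.Rodrigues(np.array(m["rvec"],float))[0];return m,R,np.array(m["tvec"],float).ravel()
def cloud(d,c):
    m,R,t=c;v,u=np.mgrid[:480,:640]
    P=np.stack([(u-m["cx"])/m["fx"]*d,(v-m["cy"])/m["fy"]*d,d],-1)
    return (P-t)@R
def ray(c,u,v,z):
    m,R,t=c;d=R.T@np.array([(u-m["cx"])/m["fx"],(v-m["cy"])/m["fy"],1]);o=-R.T@t
    return o+d*(z-o[2])/d[2]
E
python3 - <<'E'
from h import *
for n in("top","scene"):
    p,d=grab_frame(n);c=cam(n);cv2.imwrite(f"pics/{n}0.png",p[:,:,::-1]);np.savez(f"{n}0.npz",p=p,d=d)
    print(n,-c[1].T@c[2])
    W=cloud(d,c);z=np.where(d>0,W[...,2],0)
    if n=="top":
        m=((z>10)&(z<80)).astype(np.uint8);k,l,s,ce=cv2.connectedComponentsWithStats(m)
        for i in range(1,k):
            if s[i,4]>40:
                q=W[l==i];print(s[i],q.min(0).round(),q.max(0).round(),np.median(q,0).round(),p[l==i].mean(0).round())
s=state();print(s)
E
```

```text
top [ 367.05709278 -237.0878174  1007.46040402]
[ 361   13  190  170 2949] [ 720. -630.   11.] [1024. -318.   80.] [ 723. -442.   49.] [52. 54. 55.]
[ 175   61   45  241 1572] [499. -59.  21.] [923. -12.  80.] [677. -58.  54.] [57. 56. 54.]
[ 278   67   56   75 1632] [ 794. -265.   10.] [ 910. -168.   80.] [ 847. -225.   49.] [106. 106. 107.]
[250  73  28  29 512] [ 876. -163.   10.] [ 923. -113.   40.] [ 895. -138.   28.] [61. 51. 41.]
[252 144  22  25 433] [ 747. -159.   10.] [ 783. -123.   57.] [ 759. -143.   35.] [133.  29.  28.]
[315 146  33  33 120] [ 729. -292.   10.] [ 790. -234.   17.] [ 760. -263.   13.] [152. 150. 150.]
[256 182  23  28 519] [ 669. -171.   10.] [ 709. -134.   54.] [ 684. -153.   48.] [128. 116. 101.]
[329 199  22  25 436] [ 646. -296.   10.] [ 684. -259.   57.] [ 660. -276.   36.] [141.  31.  30.]
[571 200  23  20 293] [ 657. -711.   10.] [ 683. -684.   46.] [ 667. -693.   39.] [51. 49. 50.]
[ 479  209   91  126 9301] [ 456. -675.   10.] [ 674. -512.   20.] [ 559. -595.   13.] [187. 184. 184.]
[300 218  11  13 108] [ 633. -226.   11.] [ 654. -209.   32.] [
[... 1510 characters left out ...]
'time_s': 0.1, 'q': array([-1.39776226e+00,  4.86753945e-02,  9.77544655e-02,  1.62195144e+00,
        3.19814502e-05,  1.44298673e+00]), 'dq': array([-2.86801622e-04, -3.02535172e-03,  3.64377935e-03,  4.64677925e-04,
       -2.11346517e-05,  8.85217100e-04]), 'joint_torque': array([ 2.38506553e-03, -3.39848793e+01,  3.20936966e+01,  1.56788685e-02,
       -1.42374224e-04,  6.98143580e-06]), 'tool_pos': array([ 155.49595248, -501.04667794,  302.83466496]), 'orientation': array([-3.10406486e+00, -4.70472863e-01,  2.34940365e-05]), 'ft_force': array([ 0.34456938,  0.69477812, -0.16051143]), 'torque': array([ 0.00851599,  0.00152352, -0.01996668]), 'grip_force': 0.0, 'width': 85.5820948550244}
```

View pics/top0.png

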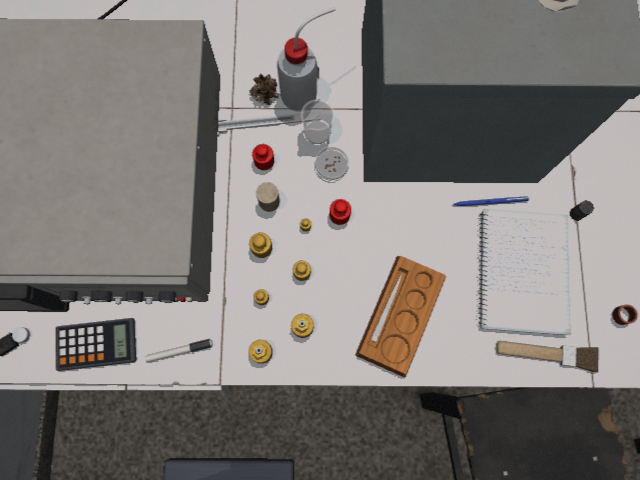

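View pics/scene0.png

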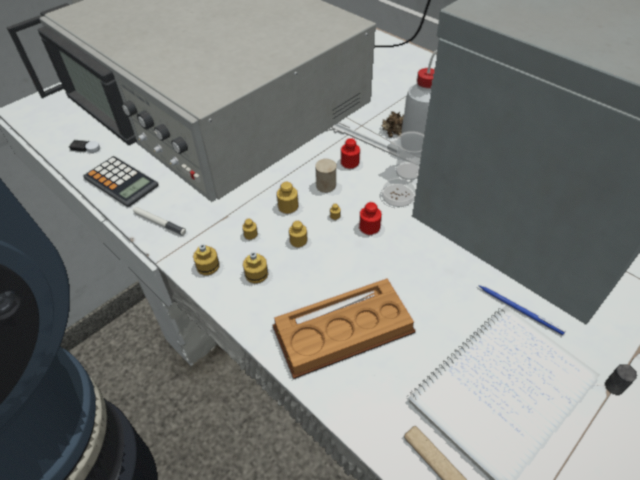

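The top view shows several candidates:
- **Gold knobbed weights:** (260,244), (302,270), (261,297) and (305,224), about 38, 31, 25 and 20 mm across. These are weights a, b, c and d.
- **End plugs:** (302,325) and (260,351). They have a hexagon and a steel stub, so they are not weights.
- **Red look-alikes:** (263,156) and (340,211).
- **Core plug:** (267,195).
- **Stand:** around (401,315), with the large recess at the bottom (395,347).

Next I'll refine the centres and check them in a crop.

```bash
cat > m.py <<'E'
from h import *
f=np.load("top0.npz");p,d=f["p"],f["d"];c=cam("top");W=cloud(d,c);z=np.where(d>0,W[...,2],0)
hsv=cv2.cvtColor(p,cv2.COLOR_RGB2HSV)
print("table z",np.median(z[250:330,315:350]),"stand top", np.median(z[270:360,370:430][z[270:360,370:430]>24]), "scope z",np.median(z[100:200,50:150]), "cab", np.median(z[20:60,450:550]))
for n,(u,v),H,hb,dia in[("a",(260,244),54,34,38),("b",(302,270),44,27,31),("c",(261,297),36,22,25),("d",(305,224),29,18,20)]:
    m=np.zeros(z.shape,bool);m[v-18:v+18,u-18:u+18]=1
    k=m&(z>hb+(H-hb)*.45)&(z<70);vv,uu=np.nonzero(k)
    knob=ray(c,uu.mean(),vv.mean(),H-3)
    s=m&(hsv[...,1]>90);vv,uu=np.nonzero(s)
    # foot/body: body-level points
    bpts=W[m&(z>hb-8)&(z<hb+3)]
    (x,y),r=cv2.minEnclosingCircle(bpts[:,:2].astype(np.float32))
    print(n,"knob",knob.round(1),k.sum(),"zmax",z[k].max().round(1),"body circ",round(x,1),round(y,1),"dia",round(2*r,1))
t=(z>25)&(z<34);t[:250]=0;t[380:]=0;t[:,:350]=0;t[:,450:]=0
P=cv2.morphologyEx(t.astype(np.uint8),cv2.MORPH_OPEN,np.ones((3,3)))
vv,uu=np.nonzero(P);X=np.array([ray(c,a,b,28)[:2] for a,b in zip(uu,vv)],np.float32)
R=cv2.minAreaRect(X);print("rect",R)
h=(z>17)&(z<23.5);h[:250]=0;h[380:]=0;h[:,:350]=0;h[:,450:]=0
hull=cv2.convexHull(np.argwhere(P)[:,::-1].astype(np.int32));hm=np.zeros(z.shape,np.uint8);cv2.fillConvexPoly(hm,hull,1)
h&=cv2.erode(hm,np.ones((5,5)))>0
k,l,s,ce=cv2.connectedComponentsWithStats(h.astype(np.uint8))
for i in range(1,k):
    if s[i,4]>30: print("rec",s[i],ray(c,*ce[i],20).round(1))
cv2.imwrite("pics/crop.png",cv2.resize(p[140:380,225:455,::-1],None,fx=2.5,fy=2.5,interpolation=cv2.INTER_CUBIC)[:600])
q=state();Rt=cv2.Rodrigues(q["orientation"])[0];print(Rt.round(3))
E
python3 m.py
```

```text
table z -0.9523413874801547 stand top 27.293479014218512 scope z 191.57452646732054 cab 367.26708845555595
a knob [ 603.8 -141.4   51. ] 146 zmax 57.6 body circ 604.5 -140.8 dia 38.4
b knob [ 560.7 -212.    41. ] 91 zmax 46.1 body circ 560.7 -212.2 dia 30.5
c knob [ 515.2 -144.1   33. ] 59 zmax 39.8 body circ 515.1 -143.9 dia 24.8
d knob [ 643.7 -217.6   26. ] 37 zmax 32.3 body circ 643.8 -216.7 dia 21.0
rect ((487.5260925292969, -381.02777099609375), (82.9509506225586, 179.17282104492188), 66.46157836914062)
rec [394 268  13  17  43] [ 553.3 -378.2   20. ]
rec [415 271  17  17 165] [ 545.9 -418.7   20. ]
rec [386 286  15  16  45] [ 521.8 -367.5   20. ]
rec [406 290  19  19 245] [ 512.5 -404.1   20. ]
rec [368 303  22  42 249] [ 467.6 -342.9   20. ]
rec [395 310  23  23 352] [ 474.2 -387.4   20. ]
rec [382 335  26  28 529] [ 430.1 -368.    20. ]
[[ 0.955  0.296 -0.   ]
 [ 0.296 -0.955  0.002]
 [ 0.    -0.002 -1.   ]]
```

View pics/crop.png

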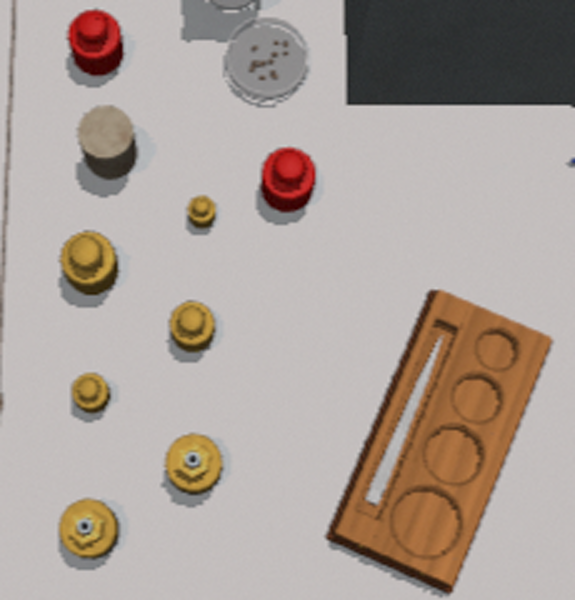

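The crop confirms the four knobbed weights and shows the plugs with their hexagon and stub. Two red look-alikes stand nearby. The measured sizes and heights match the description, and the recess centres agree with the stand outline to about 1 mm. I'll start with a small test turn to see which way the last joint goes.

Emit:
arm_command --commands "0 0 0 0 0 0 0.15; 0 0 0 0 0 0 0.15" --force 40

```text
time_s: 0.35
tool_pos: [155.5, -501.2, 303.3]
orientation: [-3.131, -0.239, 0.0]
ft_force: [-0.3, -0.0, -0.1]
width: 85.6
grip_force: 0.0
```

```bash
cat > g.py <<'E'
import sys
from h import *
# usage: g.py x y z  -> tool-frame shift from measured pose, yaw to target
T=np.array(list(map(float,sys.argv[1:4])))
s=state();R=cv2.Rodrigues(s["orientation"])[0]
y=R[:,1];a=np.arctan2(y[1],y[0]);w=np.radians(66.46)-a
w=(w+np.pi/2)%np.pi-np.pi/2
print("t",round(s["time_s"],2),"pos",s["tool_pos"].round(1),"q",s["q"].round(2),"shift",(R.T@(T-s["tool_pos"])).round(1),"turn z",round(-w,3),"tilt",R[:2,2].round(4),"F",s["ft_force"].round(1),"w",round(s["width"],1))
E
python3 g.py 643.7 -217.3 300
```

```text
t 0.35 pos [ 155.5 -501.2  303.3] q [-1.4   0.05  0.1   1.62 -0.    1.59] shift [ 525.7 -206.5    3.5] turn z 0.563 tilt [-0.0002  0.0012] F [-0.3 -0.  -0.1] w 85.6
```

Emit:
arm_command --commands "0 526 -206 3 0 0 -1.8; 0 526 -206 3 0 0 -1.8; 0 526 -206 3 0 0 -1.8; 0 526 -206 3 0 0 -1.8; 0 526 -206 3 0 0 -1.8; 0 526 -206 3 0 0 -1.8; 0 526 -206 3 0 0 -1.8; 0 526 -206 3 0 0 -1.8; 0 526 -206 3 0 0 -1.8; 0 526 -206 3 0 0 -1.8"

```text
time_s: 1.6
tool_pos: [647.7, -215.3, 296.6]
orientation: [-1.743, -2.608, -0.001]
ft_force: [-0.7, -0.3, -0.6]
width: 85.7
grip_force: 0.0
```

```bash
python3 g.py 643.7 -217.3 300
```

```text
t 1.6 pos [ 647.7 -215.3  296.6] q [-0.42  0.49  0.62  1.7   0.    0.76] shift [-0.3 -4.5 -3.4] turn z -0.767 tilt [-0.0038  0.003 ] F [-0.7 -0.3 -0.6] w 85.7
```

Emit:
arm_command --commands "0.4 0 -4 50 0 0 -0.767; 0.4 0 -4 95 0 0 -0.767; 0.4 0 -4 95 0 0 -0.767; 0.4 0 -4 95 0 0 -0.767; 0.4 0 -4 95 0 0 -0.767; 0.4 0 -4 95 0 0 -0.767; 0.4 0 -4 95 0 0 -0.767; 0.4 0 -4 95 0 0 -0.767"

```text
time_s: 2.6
tool_pos: [641.0, -220.3, 206.1]
orientation: [0.661, 3.071, -0.0]
ft_force: [-0.2, -0.7, -0.2]
width: 51.2
grip_force: 0.0
```

```bash
python3 g.py 643.7 -217.3 86
python3 - <<'E'
from h import *
c=cam("wrist");p,d=grab_frame("wrist");cv2.imwrite("pics/w1.png",p[:,:,::-1]);np.savez("w1.npz",p=p,d=d)
m,R,t=c;print(-R.T@t,R.round(2))
for n,P in dict(d=(643.7,-217.3,26),tip=(643.7,-217.3,18)).items():
    q=R@np.array(P)+t;print(n,q[0]/q[2]*m["fx"]+m["cx"],q[1]/q[2]*m["fy"]+m["cy"])
W=cloud(d,c);z=W[...,2];b=(d>0)&(np.hypot(W[...,0]-643,W[...,1]+217)<25)
k=b&(z>23)&(z<40);print(k.sum(),W[k].mean(0),z[k].max()); k=b&(z>10)&(z<20);print(k.sum(),cv2.minEnclosingCircle(W[k][:,:2].astype(np.float32)))
E
```

```text
t 2.6 pos [ 641.  -220.3  206.1] q [-0.43  0.45  0.39  1.5  -0.   -0.01] shift [ -1.2   3.8 120.1] turn z -0.013 tilt [ 0.0003 -0.0001] F [-0.2 -0.7 -0.2] w 51.2
[ 579.12728768 -192.78597585  276.24880346] [[ 0.41  0.91 -0.  ]
 [ 0.88 -0.4   0.27]
 [ 0.24 -0.11 -0.96]]
d 330.02346403335594 240.8324625973112
tip 329.8283387753667 237.55763515142937
264 [ 642.63557248 -219.15349106   28.56517193] 30.878257793972463
411 ((643.248779296875, -219.46121215820312), 10.056890487670898)
```

View pics/w1.png

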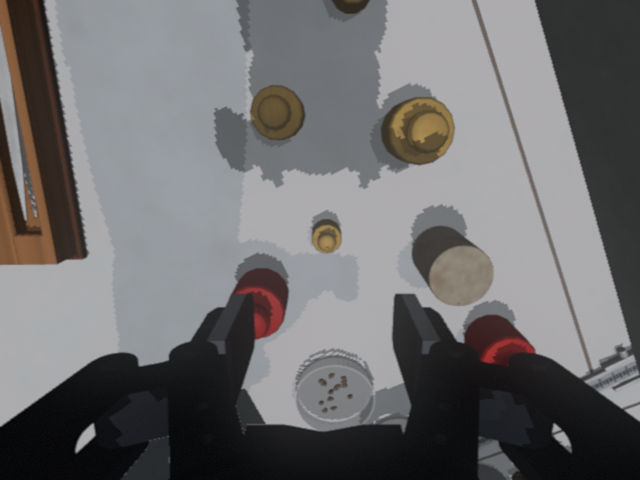

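The wrist view shows weight_d at (326,238), about 2 mm from where the top camera puts it, and most of that lies along the closing line. The fingers have clear space around it, so I'm going down.

Emit:
arm_command --commands "0.4 -1 2.8 60 0 0 -0.013; 0.4 -1 2.8 105 0 0 -0.013; 0.4 -1 2.8 105 0 0 -0.013; 0.4 -1 2.8 105 0 0 -0.013; 0.4 -1 2.8 105 0 0 -0.013"

```text
time_s: 3.28
tool_pos: [645.0, -219.0, 104.9]
orientation: [0.64, 3.069, -0.002]
ft_force: [0.2, 0.2, 0.3]
width: 51.2
grip_force: 0.0
```

```bash
python3 g.py 643.3 -218.3 83
```

```text
t 3.27 pos [ 645.  -219.   104.9] q [-0.43  0.49  0.23  1.31  0.   -0.01] shift [ 2.  -0.  21.9] turn z -0.0 tilt [ 0.0059 -0.0027] F [0.2 0.2 0.3] w 51.2
```

Emit:
arm_command --commands "0.4 2 0 11 0 0 0; 0.4 2 0 22 0 0 0; 0.4 2 0 22 0 0 0; 0.4 2 0 22 0 0 0; 0.85 2 0 22 0 0 0; 0.85 2 0 22 0 0 0; 0.85 2 0 22 0 0 0; 0.85 2 0 22 0 0 0; 0.85 2 0 22 0 0 0" --force 40

```text
time_s: 4.4
tool_pos: [641.5, -217.5, 79.5]
orientation: [0.641, 3.074, -0.0]
ft_force: [-0.5, -0.1, 1.8]
width: 17.9
grip_force: 39.3
```

```bash
python3 g.py 643.3 -218.3 83
```

```text
t 4.4 pos [ 641.5 -217.5   79.5] q [-0.43  0.5   0.2   1.27  0.   -0.01] shift [-2.  -0.1 -3.5] turn z 0.0 tilt [ 0.001  -0.0004] F [-0.5 -0.1  1.8] w 17.9
```

The grip is 3.5 mm too low and would foul the stand. I'll open and regrip higher.

Emit:
arm_command --commands "0.55 0 0 0 0 0 0; 0.55 0 0 0 0 0 0; 0.55 -2 0 -4 0 0 0; 0.55 -2 0 -4 0 0 0; 0.55 -2 0 -4 0 0 0; 0.9 -2 0 -4 0 0 0; 0.9 -2 0 -4 0 0 0; 0.9 -2 0 -4 0 0 0; 0.9 -2 0 -4 0 0 0" --force 40

```text
time_s: 5.52
tool_pos: [643.0, -218.1, 83.0]
orientation: [0.641, 3.075, -0.0]
ft_force: [-0.3, -0.1, 1.6]
width: 18.0
grip_force: 39.2
```

```bash
python3 g.py 643.3 -218.3 83
```

```text
t 5.53 pos [ 643.  -218.1   83. ] q [-0.43  0.5   0.21  1.28  0.   -0.01] shift [-0.3 -0.1  0. ] turn z 0.0 tilt [ 0.0002 -0.0001] F [-0.3 -0.1  1.6] w 18.0
```

Emit:
arm_command --commands "0.9 0 0 -50 0 0 0; 0.9 0 0 -110 0 0 0; 0.9 0 -50 -110 0 0 0; 0.9 3 -110 -110 0 0 0; 0.9 6 -170 -110 0 0 0; 0.9 10 -222 -110 0 0 0; 0.9 10 -222 -110 0 0 0; 0.9 10 -222 -110 0 0 0; 0.9 10 -222 -110 0 0 0"

```text
time_s: 6.65
tool_pos: [545.9, -416.3, 192.7]
orientation: [-0.638, -3.076, -0.001]
ft_force: [-0.1, 0.4, -1.0]
width: 17.4
grip_force: 39.3
```

```bash
python3 g.py 545 -417.5 103
cat > w.py <<'E'
import sys
from h import *
n=sys.argv[1];s=state();c=cam("wrist");p,d=grab_frame("wrist");cv2.imwrite(f"pics/{n}.png",p[:,:,::-1])
m,R,t=c
def px(P):
    q=R@np.array(P)+t;return (q[:2]/q[2]*[m["fx"],m["fy"]]+[m["cx"],m["cy"]]).round(1)
for k,P in dict(A=(429.8,-367.6),B=(473.9,-386.8),C=(511.9,-403.4),D=(545.2,-417.8)).items(): print(k,px((*P,28)))
W=cloud(d,c);z=W[...,2]
S=(d>0)&(z>24)&(z<33)&(np.hypot(W[...,0]-487,W[...,1]+381)<110)
M=S.astype(np.uint8);X=W[cv2.morphologyEx(M,cv2.MORPH_OPEN,np.ones((5,5)))>0]
print("stand rect",cv2.minAreaRect(X[:,:2].astype(np.float32)),np.median(X[:,2]))
h=(d>0)&(z>15)&(z<24.5);k,l,st,ce=cv2.connectedComponentsWithStats(cv2.morphologyEx(h.astype(np.uint8),cv2.MORPH_OPEN,np.ones((5,5))))
for i in range(1,k):
    q=W[l==i];r=cv2.minEnclosingCircle(q[:,:2].astype(np.float32))
    if st[i,4]>100 and r[1]<30: print("floor",ce[i].round(),np.round(r[0],1),round(r[1],1),q[:,2].mean().round(1))
tp=s["tool_pos"];b=(d>0)&(np.hypot(W[...,0]-tp[0],W[...,1]-tp[1])<20)&(z>tp[2]-90)&(z<tp[2]-56)
b[:, :260]=0;b[:,400:]=0
hs=cv2.cvtColor(p,cv2.COLOR_RGB2HSV);b&=hs[...,1]>90
if b.sum():
    q=W[b];print("held",b.sum(),tp.round(1),"mean-tcp",(q.mean(0)-tp).round(1),q.min(0).round(1),q.max(0).round(1))
    vv,uu=np.nonzero(b);print("px",uu.min(),uu.max(),vv.min(),vv.max(), "tcp axis at grasp px",px(tp-[0,0,60]))
E
python3 w.py w2
```

```text
t 6.65 pos [ 545.9 -416.3  192.7] q [-0.75  0.48  0.4   1.49  0.   -0.34] shift [ 0.3 -1.5 89.7] turn z 0.002 tilt [-0.0001  0.0007] F [-0.1  0.4 -1. ] w 17.4
A [320.9   9.7]
B [321.  108.3]
C [320.9 184.7]
D [321.  245.9]
stand rect ((498.9596862792969, -388.3529052734375), (83.39433288574219, 153.58999633789062), 66.34385681152344) 28.0317400354326
floor [317.  25.] [ 429.1 -369.3] 22.1 20.2
floor [318. 108.] [ 473.2 -388.7] 18.6 20.2
floor [635. 133.] [ 558.3 -223.5] 11.7 19.3
floor [318. 184.] [ 511.5 -405.3] 15.6 20.3
floor [317. 244.] [ 544.9 -419.9] 12.8 20.3
floor [573. 310.] [ 658.1 -283. ] 17.2 19.9
held 1920 [ 545.9 -416.3  192.7] mean-tcp [ -4.2   1.3 -65.9] [ 536.3 -426.2  111.1] [ 554.9 -407.2  136.7]
px 298 347 285 344 tcp axis at grasp px [324.4 329.1]
```

View pics/w2.png

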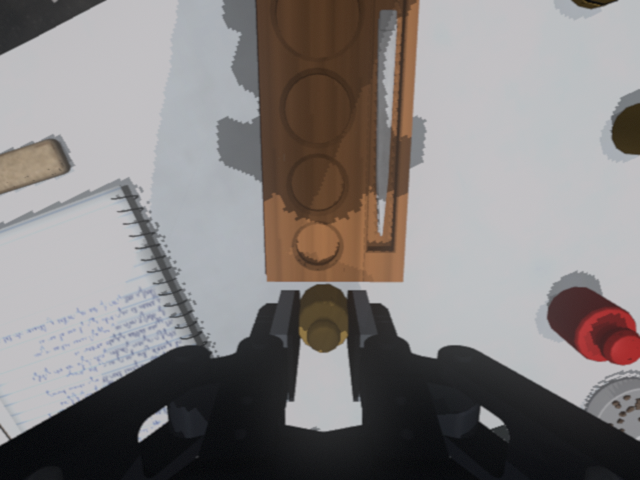

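The wrist view shows all four recesses clear, with the smallest at (317,244), and weight_d held upright at (322,315). The floor diameters come out at 44, 37, 31 and 26 mm, as they should. I need to shift about -3 mm along tool y, then descend.

Emit:
arm_command --commands "0.9 0 -2.9 30 0 0 0; 0.9 0 -2.9 65 0 0 0; 0.9 0 -2.9 75 0 0 0; 0.9 0 -2.9 75 0 0 0; 0.9 0 -2.9 75 0 0 0; 0.9 0 -2.9 75 0 0 0"

```text
time_s: 7.45
tool_pos: [544.9, -421.0, 120.1]
orientation: [0.64, 3.073, -0.003]
ft_force: [0.3, -0.3, -0.3]
width: 17.6
grip_force: 39.3
```

```bash
python3 g.py 544.8 -419 103
```

```text
t 7.45 pos [ 544.9 -421.   120.1] q [-0.76  0.5   0.28  1.35  0.   -0.34] shift [ 0.9  1.8 17.1] turn z 0.0 tilt [ 0.0026 -0.0025] F [ 0.3 -0.3 -0.3] w 17.6
```

Emit:
arm_command --commands "0.9 0 0 0 0 0 0; 0.9 0 0 0 0 0 0; 0.9 0 0 0 0 0 0"

```text
time_s: 7.82
tool_pos: [544.0, -420.3, 118.0]
orientation: [0.641, 3.075, -0.0]
ft_force: [0.4, -0.9, 0.1]
width: 17.5
grip_force: 39.3
```

```bash
python3 g.py 544.8 -419 103
```

```text
t 7.83 pos [ 544.  -420.3  118. ] q [-0.76  0.5   0.28  1.35  0.   -0.34] shift [-0.2  1.6 15. ] turn z -0.0 tilt [ 0. -0.] F [ 0.4 -0.9  0.1] w 17.5
```

Emit:
arm_command --commands "0.9 0 1.6 0 0 0 0; 0.9 0 1.6 5 0 0 0; 0.9 0 1.6 8 0 0 0; 0.9 0 1.6 11 0 0 0; 0.9 0 1.6 13 0 0 0; 0.9 0 1.6 14 0 0 0; 0.9 0 1.6 15 0 0 0; 0.9 0 1.6 15 0 0 0; 0.9 0 1.6 15 0 0 0"

```text
time_s: 8.95
tool_pos: [544.7, -418.9, 103.0]
orientation: [0.641, 3.075, -0.0]
ft_force: [0.1, 0.0, -0.1]
width: 17.7
grip_force: 39.3
```

```bash
python3 g.py 544.8 -419 103
```

```text
t 8.95 pos [ 544.7 -418.9  103. ] q [-0.75  0.51  0.26  1.32 -0.   -0.34] shift [-0.1 -0.1  0. ] turn z 0.0 tilt [ 0.0002 -0.0002] F [ 0.1  0.  -0.1] w 17.7
```

Emit:
arm_command --commands "0.9 0 0 0.7 0 0 0; 0.9 0 0 0.7 0 0 0; 0.9 0 0 0.7 0 0 0"

```text
time_s: 9.32
tool_pos: [544.7, -418.9, 103.0]
orientation: [0.641, 3.075, -0.001]
ft_force: [-1.3, 1.3, 4.6]
width: 17.6
grip_force: 39.7
```

Contact at the seated height, 4.6 N upward. I'll release, lift and go towards weight_c.

Emit:
arm_command --commands "0.4 0 0 -0.5 0 0 0; 0.4 0 0 -0.5 0 0 0; 0.4 0 0 -0.5 0 0 0; 0.4 0 0 -30 0 0 0; 0.4 0 0 -90 0 0 0; 0.4 30 50 -100 0 0 0; 0.4 60 100 -100 0 0 0; 0.4 90 150 -100 0 0 0; 0.4 115 200 -100 0 0 0; 0.4 136 239 -100 0 0 0"

```text
time_s: 10.58
tool_pos: [515.0, -143.2, 202.2]
orientation: [0.639, 3.076, 0.0]
ft_force: [0.3, -0.7, 0.1]
width: 51.4
grip_force: 0.0
```

Emit:
arm_command --commands "0.4 0 0 0 0 0 0; 0.4 0 0 0 0 0 0; 0.4 0 0 0 0 0 0; 0.4 0 0 0 0 0 0"

```text
time_s: 11.08
tool_pos: [515.4, -146.5, 202.1]
orientation: [-0.643, -3.075, 0.0]
ft_force: [0.8, -0.7, -0.6]
width: 51.3
grip_force: 0.0
```

```bash
python3 g.py 515 -145.1 83
cat > ws.py <<'E'
import sys
from h import *
# stand check + weight measures in the wrist frame (+0.3,+0.7 robot correction)
n,H,hb=sys.argv[1],float(sys.argv[2]),float(sys.argv[3]);x0,y0=map(float,sys.argv[4:6])
c=cam("wrist");p,d=grab_frame("wrist");cv2.imwrite(f"pics/{n}.png",p[:,:,::-1])
W=cloud(d,c);z=W[...,2];hs=cv2.cvtColor(p,cv2.COLOR_RGB2HSV)
b=(d>0)&(np.hypot(W[...,0]-x0,W[...,1]-y0)<32)&(hs[...,1]>90)
k=b&(z>hb-7)&(z<hb+2);r=cv2.minEnclosingCircle(W[k][:,:2].astype(np.float32))
t=b&(z>hb+(H-hb)*.6)&(z<H+5);vv,uu=np.nonzero(t)
print("body",k.sum(),np.round(np.array(r[0])+[.3,.7],1),r[1],"knob",(W[t].mean(0)+[.3,.7,0]).round(1),uu.mean(),vv.mean(),"zmax",z[b].max())
E
python3 ws.py w3 36 22 515 -145.1
```

```text
t 11.07 pos [ 515.4 -146.5  202.1] q [-0.4   0.08 -0.07  1.42 -0.    0.01] shift [  0.9   1.1 119.1] turn z -0.002 tilt [-0.0002 -0.0001] F [ 0.8 -0.7 -0.6] w 51.3
body 227 [ 514.6 -145.1] 11.736353874206543 knob [ 515.1 -145.2   35.7] 324.61096605744126 243.6083550913838 zmax 155.66849634946823
```

Emit:
arm_command --commands "0.4 1 1 55 0 0 0; 0.4 1 1 95 0 0 0; 0.4 1 1 110 0 0 0; 0.4 1 1 118 0 0 0; 0.4 1 1 118 0 0 0; 0.4 1 1 118 0 0 0; 0.4 1 1 118 0 0 0"

```text
time_s: 12.0
tool_pos: [515.8, -144.5, 85.7]
orientation: [0.64, 3.073, -0.001]
ft_force: [0.4, 0.5, 0.4]
width: 51.4
grip_force: 0.0
```

```bash
python3 g.py 515 -145.1 83
```

```text
t 12.0 pos [ 515.8 -144.5   85.7] q [-0.4   0.14 -0.24  1.19 -0.    0.01] shift [ 0.5 -0.9  2.7] turn z 0.0 tilt [ 0.0025 -0.0011] F [0.4 0.5 0.4] w 51.4
```

Emit:
arm_command --commands "0.4 0 -0.5 1 0 0 0; 0.4 0 -0.5 1 0 0 0; 0.8 0 -0.5 1 0 0 0; 0.8 0 -0.5 1 0 0 0; 0.8 0 -0.5 1 0 0 0; 0.8 0 -0.5 1 0 0 0; 0.8 0 -0.5 1 0 0 0" --force 40

```text
time_s: 12.88
tool_pos: [514.8, -144.6, 83.5]
orientation: [0.641, 3.075, -0.0]
ft_force: [1.1, 0.2, 0.5]
width: 23.0
grip_force: 39.4
```

```bash
python3 g.py 515 -145.1 83
```

```text
t 12.88 pos [ 514.8 -144.6   83.5] q [-0.4   0.14 -0.24  1.18 -0.    0.01] shift [-0.3 -0.4  0.5] turn z 0.0 tilt [ 0.0004 -0.0002] F [1.1 0.2 0.5] w 23.0
```

Emit:
arm_command --commands "0.8 0 0 -50 0 0 0; 0.8 0 0 -100 0 0 0; 0.8 -20 -45 -100 0 0 0; 0.8 -40 -100 -100 0 0 0; 0.8 -65 -155 -100 0 0 0; 0.8 -85 -200 -100 0 0 0; 0.8 -101 -240 -100 0 0 0; 0.8 -101 -240 -100 0 0 0; 0.8 -101 -240 -60 0 0 0; 0.8 -101 -240 -40 0 0 0"

```text
time_s: 14.12
tool_pos: [510.4, -403.0, 120.1]
orientation: [-0.639, -3.072, -0.005]
ft_force: [-0.0, 0.2, -0.2]
width: 22.7
grip_force: 39.6
```

Emit:
arm_command --commands "0.8 0 0 0 0 0 0; 0.8 0 0 0 0 0 0; 0.8 0 0 0 0 0 0; 0.8 0 0 0 0 0 0"

```text
time_s: 14.62
tool_pos: [512.1, -405.4, 124.8]
orientation: [0.64, 3.073, -0.002]
ft_force: [-0.7, -0.2, -1.5]
width: 22.7
grip_force: 39.6
```

```bash
python3 g.py 511.8 -404.6 103.5; python3 w.py w4
```

```text
t 14.62 pos [ 512.1 -405.4  124.8] q [-0.77  0.41  0.17  1.33 -0.   -0.36] shift [ 0.6  0.6 21.3] turn z 0.0 tilt [ 0.0019 -0.0018] F [-0.7 -0.2 -1.5] w 22.7
A [329.4  63.7]
B [328.9 191.3]
C [328.5 286.5]
D [328.4 360.6]
stand rect ((491.3005676269531, -384.8846740722656), (83.57421875, 170.94749450683594), 66.48432922363281) 27.999128515443807
floor [324.  63.] [ 429.1 -369.2] 22.2 20.3
floor [324. 189.] [ 473.5 -388.9] 18.7 20.3
floor [398. 274.] [ 523.7 -372.5] 21.4 17.5
floor [324. 270.] [ 511.4 -405.3] 15.5 20.2
held 3322 [ 512.1 -405.4  124.8] mean-tcp [ -5.3   1.9 -63.7] [ 497.2 -420.6   42. ] [ 526.3 -390.    68.8]
px 290 358 276 358 tcp axis at grasp px [324.6 328.7]
```

View pics/w4.png

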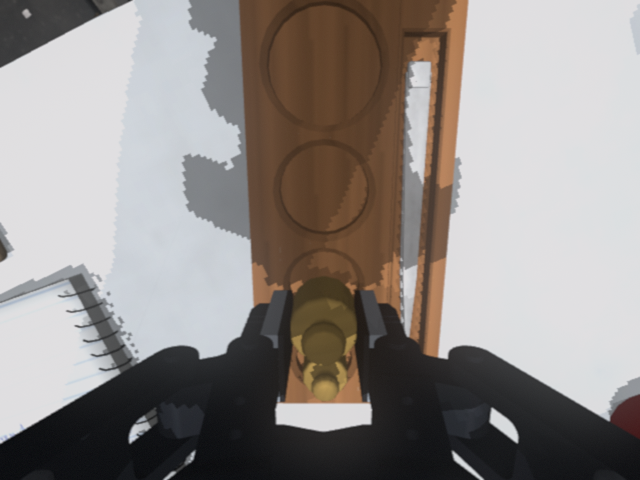

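Weight_d is upright in its recess at (325,383). Weight_c is lined up over its own, with both centred on column 324. Lowering it.

Emit:
arm_command --commands "0.8 0.3 0.3 6 0 0 0; 0.8 0.3 0.3 9 0 0 0; 0.8 0.3 0.3 9 0 0 0; 0.8 0.3 0.3 9 0 0 0"

```text
time_s: 15.18
tool_pos: [511.2, -404.5, 114.0]
orientation: [-0.641, -3.075, -0.0]
ft_force: [-0.5, 0.5, -1.8]
width: 22.8
grip_force: 39.6
```

```bash
python3 g.py 511.8 -404.6 103.5
```

```text
t 15.18 pos [ 511.2 -404.5  114. ] q [-0.77  0.41  0.15  1.31 -0.   -0.36] shift [-0.6  0.1 10.5] turn z 0.0 tilt [-0.0002  0.0002] F [-0.5  0.5 -1.8] w 22.8
```

Emit:
arm_command --commands "0.8 -0.4 0 3 0 0 0; 0.8 -0.4 0 6 0 0 0; 0.8 -0.4 0 8 0 0 0; 0.8 -0.4 0 9.5 0 0 0; 0.8 -0.4 0 10.5 0 0 0; 0.8 -0.4 0 11 0 0 0; 0.8 -0.4 0 11 0 0 0; 0.8 -0.4 0 11 0 0 0"

```text
time_s: 16.18
tool_pos: [511.6, -404.7, 103.5]
orientation: [0.641, 3.076, -0.0]
ft_force: [-0.9, 0.8, 0.1]
width: 23.0
grip_force: 39.7
```

```bash
python3 g.py 511.8 -404.6 103.5
```

```text
t 16.18 pos [ 511.6 -404.7  103.5] q [-0.77  0.42  0.14  1.29 -0.   -0.36] shift [-0.1  0.1 -0. ] turn z 0.0 tilt [ 0.     -0.0001] F [-0.9  0.8  0.1] w 23.0
```

Seated at 103.5. I'll release it and go to weight_b.

Emit:
arm_command --commands "0.35 0 0 0 0 0 0; 0.35 0 0 0 0 0 0; 0.35 0 0 0 0 0 0; 0.35 0 0 -30 0 0 0; 0.35 0 0 -80 0 0 0; 0.35 8 45 -100 0 0 0; 0.35 16 100 -100 0 0 0; 0.35 24 150 -100 0 0 0; 0.35 32 195 -100 0 0 0; 0.35 32 195 -100 0 0 0"

```text
time_s: 17.42
tool_pos: [560.9, -209.9, 203.5]
orientation: [0.633, 3.077, 0.001]
ft_force: [-0.4, -1.4, -0.6]
width: 55.4
grip_force: 0.0
```

Emit:
arm_command --commands "0.35 0 0 0 0 0 0; 0.35 0 0 0 0 0 0; 0.35 0 0 0 0 0 0; 0.35 0 0 0 0 0 0"

```text
time_s: 17.92
tool_pos: [559.9, -213.9, 203.1]
orientation: [-0.643, -3.075, -0.0]
ft_force: [-0.6, 0.1, -0.3]
width: 55.4
grip_force: 0.0
```

```bash
python3 g.py 560.5 -213.2 83; python3 ws.py w5 44 27 560.5 -213.2
```

```text
t 17.93 pos [ 559.9 -213.9  203.1] q [-0.48  0.24  0.11  1.44 -0.   -0.06] shift [ -0.2   0.9 120.1] turn z -0.001 tilt [-0.0001  0.    ] F [-0.6  0.1 -0.3] w 55.4
body 212 [ 560.3 -213.2] 14.69644832611084 knob [ 560.5 -213.2   43.5] 324.23029366306025 248.60278207109738 zmax 225.74381038393724
```

Emit:
arm_command --commands "0.35 0 0.7 55 0 0 0; 0.35 0 0.7 95 0 0 0; 0.35 0 0.7 110 0 0 0; 0.35 0 0.7 119.5 0 0 0; 0.35 0 0.7 119.5 0 0 0; 0.35 0 0.7 119.5 0 0 0; 0.35 0 0.7 119.5 0 0 0; 0.35 0 0.7 119.5 0 0 0"

```text
time_s: 18.98
tool_pos: [560.9, -212.7, 84.7]
orientation: [0.64, 3.074, -0.001]
ft_force: [0.3, -0.3, 0.3]
width: 55.4
grip_force: 0.0
```

```bash
python3 g.py 560.5 -213.2 83
```

```text
t 18.98 pos [ 560.9 -212.7   84.7] q [-0.47  0.3  -0.05  1.21 -0.   -0.06] shift [ 0.2 -0.6  1.7] turn z 0.0 tilt [ 0.0014 -0.0007] F [ 0.3 -0.3  0.3] w 55.4
```

Emit:
arm_command --commands "0.35 0 -0.3 0.5 0 0 0; 0.75 0 -0.3 0.5 0 0 0; 0.75 0 -0.3 0.5 0 0 0; 0.75 0 -0.3 0.5 0 0 0; 0.75 0 -0.3 0.5 0 0 0; 0.75 0 -0.3 0.5 0 0 0" --force 50

```text
time_s: 19.73
tool_pos: [560.5, -212.9, 83.4]
orientation: [0.641, 3.075, -0.0]
ft_force: [-0.5, -1.7, 1.6]
width: 28.9
grip_force: 49.8
```

```bash
python3 g.py 560.5 -213.2 83
```

```text
t 19.73 pos [ 560.5 -212.9   83.4] q [-0.47  0.3  -0.05  1.21 -0.   -0.06] shift [-0.2 -0.3  0.4] turn z -0.0 tilt [ 0.0003 -0.0003] F [-0.5 -1.7  1.6] w 28.9
```

Emit:
arm_command --commands "0.75 0 0 -50 0 0 0; 0.75 0 0 -90 0 0 0; 0.75 3 -50 -90 0 0 0; 0.75 5 -105 -90 0 0 0; 0.75 8 -155 -90 0 0 0; 0.75 10 -195 -90 0 0 0; 0.75 10 -195 -90 0 0 0; 0.75 10 -195 -60 0 0 0; 0.75 10 -195 -35 0 0 0; 0.75 10 -195 -35 0 0 0"

```text
time_s: 20.98
tool_pos: [471.8, -384.7, 114.2]
orientation: [-0.638, -3.069, -0.008]
ft_force: [-0.7, 0.1, -2.3]
width: 29.3
grip_force: 50.1
```

Emit:
arm_command --commands "0.75 0 0 0 0 0 0; 0.75 0 0 0 0 0 0; 0.75 0 0 0 0 0 0; 0.75 0 0 0 0 0 0"

```text
time_s: 21.48
tool_pos: [473.6, -387.8, 119.0]
orientation: [0.64, 3.074, -0.001]
ft_force: [-0.4, 0.1, -2.1]
width: 28.9
grip_force: 50.2
```

```bash
python3 g.py 473.5 -388 103.4; python3 w.py w6
```

```text
t 21.48 pos [ 473.6 -387.8  119. ] q [-0.8   0.31  0.03  1.29  0.   -0.38] shift [ 0.  -0.2 15.6] turn z 0.0 tilt [ 0.001  -0.0009] F [-0.4  0.1 -2.1] w 28.9
A [327.1 179. ]
B [326.9 293.7]
C [326.6 379.8]
D [326.6 447.1]
stand rect ((472.2055358886719, -376.74896240234375), (83.63127136230469, 146.40382385253906), 66.40470123291016) 28.06856523741154
floor [322. 176.] [ 429.4 -369.5] 22.2 20.3
floor [321. 268.] [ 473.4 -388.9] 18.6 20.2
floor [292. 376.] [ 508.4 -419.2] 4.6 20.7
held 1976 [ 473.6 -387.8  119. ] mean-tcp [-10.7   4.4 -67.4] [ 457.2 -405.8   36.4] [ 489.2 -370.1   63. ]
px 281 366 270 361 tcp axis at grasp px [324.6 328.8]
```

View pics/w6.png

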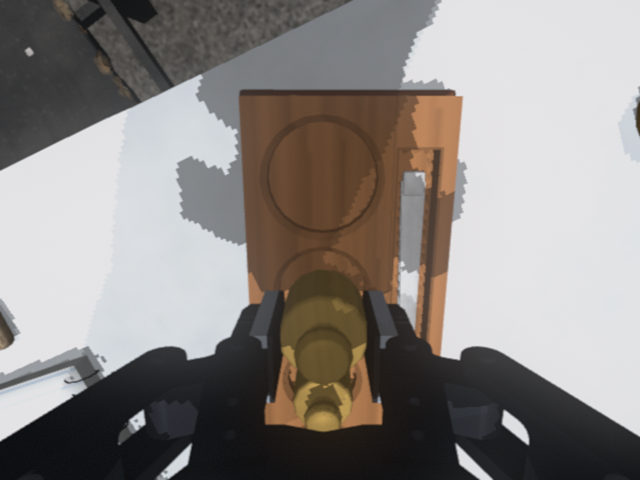

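Weight_c is upright in its recess at (322,405). Weight_b is held over its recess and centred on it at column 323. Lowering it.

Emit:
arm_command --commands "0.75 0 -0.3 4 0 0 0; 0.75 0 -0.3 6 0 0 0; 0.75 0 -0.3 8 0 0 0; 0.75 0 -0.3 10 0 0 0; 0.75 0 -0.3 12 0 0 0; 0.75 0 -0.3 13 0 0 0; 0.75 0 -0.3 14 0 0 0; 0.75 0 -0.3 14 0 0 0"

```text
time_s: 22.52
tool_pos: [473.1, -387.8, 104.2]
orientation: [-0.641, -3.075, -0.0]
ft_force: [0.1, -0.2, -2.8]
width: 29.0
grip_force: 50.2
```

```bash
python3 g.py 473.5 -388 103.4
```

```text
t 22.52 pos [ 473.1 -387.8  104.2] q [-0.8   0.32  0.01  1.26  0.   -0.39] shift [-0.4 -0.1  0.8] turn z 0.0 tilt [-0.0001  0.0001] F [ 0.1 -0.2 -2.8] w 29.0
```

Emit:
arm_command --commands "0.75 -0.4 0 0.8 0 0 0; 0.75 -0.4 0 1.4 0 0 0; 0.75 -0.4 0 1.4 0 0 0; 0.75 -0.4 0 1.4 0 0 0"

```text
time_s: 23.02
tool_pos: [473.7, -388.1, 103.4]
orientation: [0.641, 3.075, -0.001]
ft_force: [-1.1, 0.4, 1.8]
width: 28.7
grip_force: 50.6
```

Emit:
arm_command --commands "0.28 0 0 -0.5 0 0 0; 0.28 0 0 -0.5 0 0 0; 0.28 0 0 -0.5 0 0 0; 0.28 0 0 -30 0 0 0; 0.28 0 0 -80 0 0 0; 0.28 -4 45 -100 0 0 0; 0.28 -8 105 -100 0 0 0; 0.28 -12 165 -100 0 0 0; 0.28 -16 225 -100 0 0 0; 0.28 -21 277 -100 0 0 0"

```text
time_s: 24.28
tool_pos: [604.2, -140.3, 202.9]
orientation: [0.64, 3.075, 0.0]
ft_force: [0.1, -0.3, -0.2]
width: 61.5
grip_force: 0.0
```

Emit:
arm_command --commands "0.28 0 0 0 0 0 0; 0.28 0 0 0 0 0 0; 0.28 0 0 0 0 0 0; 0.28 0 0 0 0 0 0; 0.28 0 0 0 0 0 0"

```text
time_s: 24.9
tool_pos: [603.1, -143.4, 202.9]
orientation: [0.643, 3.075, -0.0]
ft_force: [-0.5, -0.8, -0.5]
width: 61.5
grip_force: 0.0
```

```bash
python3 g.py 604 -142.2 83; python3 ws.py w7 54 34 604 -142.2
```

```text
t 24.9 pos [ 603.1 -143.4  202.9] q [-0.34  0.3   0.18  1.45 -0.    0.07] shift [ -0.4   1.4 119.9] turn z -0.002 tilt [ 0.0001 -0.0001] F [-0.5 -0.8 -0.5] w 61.5
body 597 [ 603.5 -142.2] 18.160587310791016 knob [ 603.3 -141.8   53.2] 325.40905057675246 252.5270629991127 zmax 225.41612171884992
```

View pics/w7.png

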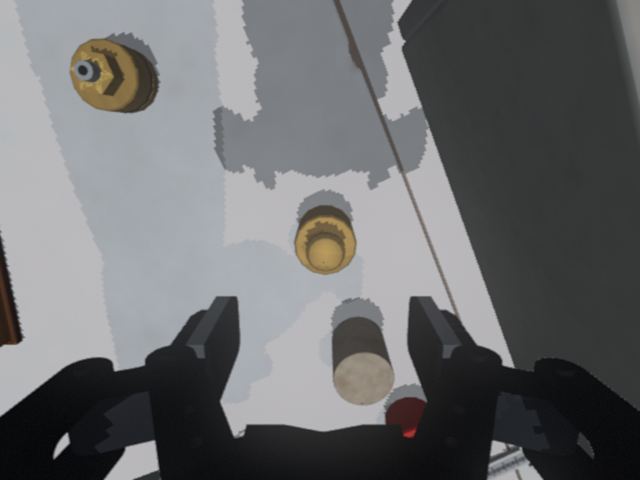

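The wrist view shows the gold weight_a at (325,240), clear between the fingers. The core plug at (360,360) and the scope on the right are out of the way.

Emit:
arm_command --commands "0.28 0 1 55 0 0 0; 0.28 0 1 95 0 0 0; 0.28 0 1 110 0 0 0; 0.28 0 1 119.5 0 0 0; 0.28 0 1 119.5 0 0 0; 0.28 0 1 119.5 0 0 0; 0.28 0 1 119.5 0 0 0; 0.28 0 1 119.5 0 0 0"

```text
time_s: 25.95
tool_pos: [604.3, -141.6, 84.3]
orientation: [0.64, 3.074, -0.0]
ft_force: [-1.2, 0.7, -0.1]
width: 61.3
grip_force: 0.0
```

```bash
python3 g.py 603.7 -142.1 83
```

```text
t 25.95 pos [ 604.3 -141.6   84.3] q [-0.34  0.35  0.01  1.23  0.    0.07] shift [ 0.4 -0.7  1.3] turn z 0.0 tilt [ 0.0015 -0.0005] F [-1.2  0.7 -0.1] w 61.3
```

Emit:
arm_command --commands "0.28 0 -0.3 0 0 0 0; 0.65 0 -0.3 0 0 0 0; 0.65 0 -0.3 0 0 0 0; 0.65 0 -0.3 0 0 0 0; 0.65 0 -0.3 0 0 0 0; 0.65 0 -0.3 0 0 0 0" --force 60

```text
time_s: 26.7
tool_pos: [603.7, -142.1, 83.7]
orientation: [0.641, 3.075, -0.001]
ft_force: [-1.2, -1.2, 3.4]
width: 36.4
grip_force: 61.0
```

```bash
python3 g.py 429.4 -368.6 103.4
```

```text
t 26.7 pos [ 603.7 -142.1   83.7] q [-0.34  0.35  0.01  1.23 -0.    0.07] shift [  69.3 -277.3  -19.6] turn z -0.0 tilt [ 0.0002 -0.0008] F [-1.2 -1.2  3.4] w 36.4
```

Emit:
arm_command --commands "0.65 0 0 -50 0 0 0; 0.65 0 0 -95 0 0 0; 0.65 10 -50 -95 0 0 0; 0.65 22 -105 -95 0 0 0; 0.65 36 -160 -95 0 0 0; 0.65 52 -220 -95 0 0 0; 0.65 69 -277 -95 0 0 0; 0.65 69 -277 -95 0 0 0; 0.65 69 -277 -60 0 0 0; 0.65 69 -277 -40 0 0 0"

```text
time_s: 27.95
tool_pos: [429.0, -366.0, 119.6]
orientation: [-0.639, -3.072, -0.008]
ft_force: [-0.4, 0.1, -5.0]
width: 36.1
grip_force: 62.0
```

Emit:
arm_command --commands "0.65 0 0 0 0 0 0; 0.65 0 0 0 0 0 0; 0.65 0 0 0 0 0 0; 0.65 0 0 0 0 0 0; 0.65 0 0 0 0 0 0"

```text
time_s: 28.58
tool_pos: [430.1, -368.4, 124.0]
orientation: [0.641, 3.075, -0.001]
ft_force: [-0.0, 0.1, -3.6]
width: 35.7
grip_force: 62.1
```

```bash
python3 g.py 429.4 -368.6 103.7; python3 w.py w8
```

```text
t 28.57 pos [ 430.1 -368.4  124. ] q [-0.83  0.19 -0.11  1.27  0.   -0.42] shift [ 0.6 -0.5 20.3] turn z 0.0 tilt [ 0.0009 -0.0008] F [-0.   0.1 -3.6] w 35.7
A [325.8 288.1]
B [325.7 385. ]
C [325.5 458.5]
D [325.6 516.6]
stand rect ((450.9661865234375, -367.4055480957031), (83.46331024169922, 100.78760528564453), 66.41014099121094) 28.12556954412769
floor [635. 229.] [ 463.6 -231.3] 11.1 18.4
floor [319. 259.] [ 429.4 -369.4] 22.1 20.2
floor [409. 284.] [ 448.6 -334.4] 14.6 19.0
floor [387. 414.] [ 508.5 -368.1] 6.1 17.5
held 2118 [ 430.1 -368.4  124. ] mean-tcp [-14.    6.  -67.8] [ 411.4 -383.3   41.1] [ 436.  -348.6   68. ]
px 271 376 261 320 tcp axis at grasp px [324.6 328.7]
```

View pics/w8.png

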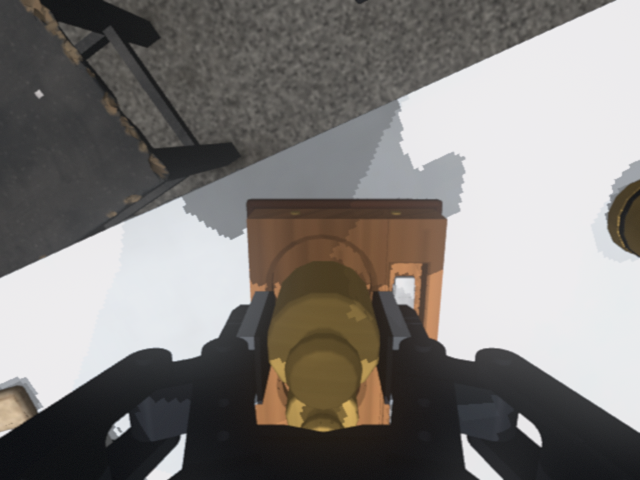

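Weight_a hangs upright over the large recess. It is centred at column 323 against 322 for the recess. Lowering it.

Emit:
arm_command --commands "0.65 0.2 -0.4 6 0 0 0; 0.65 0.2 -0.4 9 0 0 0; 0.65 0.2 -0.4 12 0 0 0; 0.65 0.2 -0.4 14 0 0 0; 0.65 0.2 -0.4 16 0 0 0; 0.65 0.2 -0.4 18 0 0 0; 0.65 0.2 -0.4 18.5 0 0 0; 0.65 0.2 -0.4 18.5 0 0 0; 0.65 0.2 -0.4 18.5 0 0 0"

```text
time_s: 29.75
tool_pos: [429.5, -368.5, 104.9]
orientation: [0.641, 3.075, -0.0]
ft_force: [-0.5, -0.8, -4.2]
width: 35.6
grip_force: 62.1
```

```bash
python3 g.py 429.4 -368.6 103.7
```

```text
t 29.75 pos [ 429.5 -368.5  104.9] q [-0.83  0.2  -0.13  1.24 -0.   -0.42] shift [ 0.1 -0.1  1.2] turn z 0.0 tilt [ 0.0001 -0.0002] F [-0.5 -0.8 -4.2] w 35.6
```

Emit:
arm_command --commands "0.65 0 0 0.8 0 0 0; 0.65 0 0 1.6 0 0 0; 0.65 0 0 1.6 0 0 0; 0.65 0 0 1.6 0 0 0"

```text
time_s: 30.25
tool_pos: [429.5, -368.5, 103.7]
orientation: [0.641, 3.075, -0.0]
ft_force: [-0.3, 1.7, -1.3]
width: 35.5
grip_force: 62.3
```

Seated at 103.7, with the load coming off the wrist. I'll release, back off upwards and clear of the stand, then check.

Emit:
arm_command --commands "0.28 0 0 0 0 0 0; 0.28 0 0 0 0 0 0; 0.28 0 0 0 0 0 0; 0.28 0 0 -30 0 0 0; 0.28 0 0 -80 0 0 0; 0.28 0 0 -140 0 0 0; 0.28 -40 0 -180 0 0 0; 0.28 -60 0 -180 0 0 0; 0.28 -60 0 -180 0 0 0; 0.28 -60 0 -180 0 0 0"

```text
time_s: 31.5
tool_pos: [483.8, -392.0, 282.3]
orientation: [-0.64, -3.073, -0.002]
ft_force: [-0.7, -0.3, 0.1]
width: 61.9
grip_force: 0.0
```

Emit:
arm_command --commands "0.28 0 100 0 0 0 0; 0.28 0 150 0 0 0 0; 0.28 0 150 0 0 0 0; 0.28 0 150 0 0 0 0; 0.28 0 150 0 0 0 0; 0.28 0 150 0 0 0 0; 0.28 0 150 0 0 0 0"

```text
time_s: 32.38
tool_pos: [543.8, -255.9, 283.1]
orientation: [-0.643, -3.075, 0.0]
ft_force: [-0.2, -0.5, -0.7]
width: 61.7
grip_force: 0.0
```

Run:
```python
from h import *
p,d=grab_frame("top");c=cam("top");W=cloud(d,c);z=W[...,2]
ps,_=grab_frame("scene")
for n,x,y,H in[("a",429.8,-367.6,74),("b",473.9,-386.8,64),("c",511.9,-403.4,56),("d",545.2,-417.8,49)]:
    b=(d>0)&(np.hypot(W[...,0]-x,W[...,1]-y)<14);k=b&(z>H-8)&(z<H+8)
    print(n,k.sum(),"zmax",z[b].max().round(1),"expect",H,"centre off",(W[k].mean(0)[:2]-[x,y]).round(1) if k.any() else None)
cv2.imwrite("pics/end.png",np.hstack([cv2.resize(p[140:380,225:455,::-1],(380,400)),cv2.resize(ps[120:400,180:446,::-1],(380,400))]))
```

```text
a 167 zmax 79.2 expect 74 centre off [0.6 1.1]
b 106 zmax 66.7 expect 64 centre off [0.9 0.6]
c 63 zmax 60.7 expect 56 centre off [0.5 0.7]
d 44 zmax 51.3 expect 49 centre off [0.9 1.2]
```

View pics/end.png

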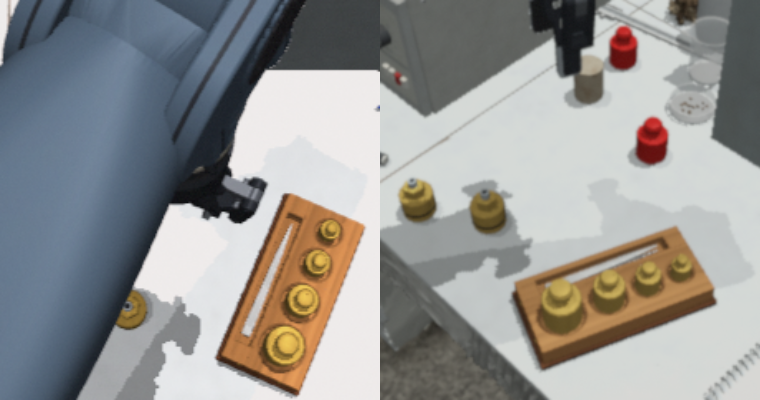

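All four weights stand upright in the row from largest to smallest. Their centres are within 1.5 mm of the recess centres and their heights match full seating. The plugs, core and red look-alikes are still where they stood, and the arm is clear.

```bash
python3 -c "
from station import close_job
print(close_job())"
```

```text
the job is handed in; nothing more can be done
None
```

The four weights are back in their stand, upright and seated in order from largest to smallest, the other items were left where they stood, and the job was handed in at about 32 s.

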